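# Tip a bench barrow into the offcuts tray

## Robot

A 6-joint arm with a two-finger parallel gripper is mounted at the origin on a cart in front of the work surface, level with it; the furniture and walls round the work are solid. World frame = base frame: x ahead of the robot, y to its left, z up, the work surface at z = 0. Lengths are in m, angles in rad, forces in N, time in s.
With the tool pointing down it reaches from about 0.35 to 0.775 m from the base axis. Payload 7.3 kg.
Tool frame: the origin (TCP) lies on the centre line of the jaws, within the pads' length; the fingertips stand 17 mm ahead of it and the grasp point (between the pads) lies 2 mm behind it (robot.tip_extent is the distance from the TCP to the fingertips, in m); z points along the fingers, y is the line along which they close (so a half turn about z gives the same grasp; the last joint's range is limited). The gripper opens to 92 mm and grips with 3 to 60 N. Pads are 19 mm wide; open, the fingers measure 130 mm over their backs; the gripper's body (75 mm by 190 mm) begins 47 mm behind the grasp point.
Start: joints at [-1.477, 0.342, 1.524, -0, 1.275, -0.146], TCP at [0.125, -0.51, 0.244] pointing down, gripper open.
Joint ranges: [-2.53, 2.53], [-0.77, 2.02], [0.04, 2.7], [-1, 4.14], [0.28, 2.66], [-3.11, 3.11]. Speed limits (rad/s): [2.57, 2.57, 3.14, 3.14, 3.14, 3.14].

## Interface

Orientations are given as [roll, pitch, yaw] about the fixed x, y, z axes, in that order (R = Rz(yaw) Ry(pitch) Rx(roll)).
In Python, from cell import robot gives the robot as it stands.
- The arm moves only by the tool step_arm, never from a script. Its argument "motion" is a list of rows, each a list of 2 entries, a list of its own where there are three numbers: the shift along the tool's x, y, z in units of 60 mm (1.0 is 60 mm), then the turn about the tool's z in rad. In form: [[[x, y, z], spin], ...]. A call has 1 to 10 rows; each row is the pose to reach, as a shift and turn from the pose commanded when the call began, along the tool's axes at that moment; what a row does not reach only later rows make up. A row lasts 1/8 s, in which the tool goes at most 62.5 mm and 10.7 degrees, less where a joint would pass 70% of its speed; a pose out of reach is approached as far as the arm can. A call with a gripper value outside its range is refused whole. "hand" is the closure in counts, from 0 (fully open) to 255 (shut), set as the call begins (left out, the last holds). The fingers move at their own pace and stop on an object; "squeeze" is the grip in N (left out, the last holds). Time passes only in rows, so rows that repeat a pose let the fingers close. It gives the time, the measured TCP pose, the force, the opening and the grip force at its end, in the units of the state.
- robot.observe(): the state, without advancing time (a new reading comes with each control period).
- robot.read_camera(name): name is "side" or "top"; returns a dict with "pixels" (420x560x3 uint8, red, green, blue), "intrinsics" (3x3 intrinsics, pixels), "xyz" and "rotation" of the camera in the world. Camera axes: x right, y up, looking along -z (the intrinsics and any distortion apply to the point x, -y, -z); pixel columns grow to the right and rows downward; lengths in m; the calibration is good to about 2 mm. A picture is of the moment at which its call begins. There is no depth.
- robot.hand_in(): hands the job in; it is judged then, once.
The state is a dict: "time": time; "qpos": joint angles; "qvel": joint speeds; "joint_efforts": joint torques, N m; "tool_pos": TCP position; "tool_rot": TCP orientation; "contact_force": force on the tool from outside, world axes, zero at the start; "torque": the same for the moment, N m; "opening": finger opening in m; "grip_force": force on a finger pad.
Only numpy, scipy, OpenCV 4.12 (cv2) and the standard library are available. Lean on these libraries where they do the work, as an engineer would, in place of code of your own. Each camera call takes 0.05 s, during which the arm holds its last target. There are 200 camera calls.

## Task

Two small tip barrows stand side by side on the plywood board. Take the one that holds the black sanding block by its cross handle and lift it until the block has slid forward over the wheel into the offcuts tray, then lower the barrow gently all the way back onto its legs and let go. Do not pick or push the block with the gripper, and leave the other barrow standing.

Things in the scene. Friction and masses are not known exactly. Their poses are not given: they have to be found in the camera images.
- laden_barrow (a joint): tilt of the grey steel barrow that holds the black sanding block, the tray before its wheel; 0 = on its legs, grows as the handle is lifted, stop at 1.25 rad. Its hopper is open in front: the block starts to slide between 0.4 and 0.7 rad and is surely out by 1.1. The barrow (0.4 to 0.65 kg) turns freely about its axle in fixed brackets; half lifted, it drops if let go.
- laden_axle (a point): middle of that barrow's wheel axle, fixed, at z = 0.113 m (45 mm above the fixed plywood board, whose top is at z = 0.068 m). Its x axis is level and points forward, from the handle over the wheel to the tray; the barrow turns about its y axis. The hopper, 82 mm wide, reaches 40 mm ahead of and 85 mm behind the axle; floor 80 mm, rim 118 mm above the board.
- laden_handle (a point): middle of that barrow's cross handle: a level round bar 12 mm thick, along the axle's y direction, 78 mm free between two side shafts. Down, it lies 180 mm behind the axle and 70 mm above it (z = 0.183 m), 95 mm clear behind the hopper; it moves on an arc of radius 193 mm about the axle.
- other_barrow (a joint): tilt of the second barrow, the same make, beside the first; it holds a lidded paint pot and has no tray of its own; leave it standing at 0
- other_axle (a point): middle of the second barrow's wheel axle, 45 mm above the board; axes as for the first
- spent_block: black foam sanding block, 32 x 55 x 22 mm, loose on the first barrow's hopper floor; origin at the centre of its underside
- offcut_tray: black shallow plastic tray with chips and sprue bits, 165 x 235 mm, floor 3 mm thick, walls 16 mm high, fixed on the board before the first barrow's wheel; origin at the centre of its underside, x along its 165 mm side (pointing away from the barrow)
Mind the look-alikes: they are no part of the job. There is more than one size of the spent_block; the job needs the larger.

How it is judged:
By the outcome, as a careful person would: the job done as asked, in the order asked, and still so for the second after the job is handed in, with the robot touching nothing.
It also fails if it takes over 58 s, if anything falls off the work surface, if the arm or the gripper's body presses on something with over 40 N, if the wrist force passes 120 N, or if a joint passes its speed limit or range.

## Working session

There is one attempt and no reset: what is moved stays moved. The work goes in short steps, Python scripts to look and compute and a tool call to move; the robot and the scene stay as the last step left them, time stands still between calls to the robot, and variables do not carry over. Pictures are saved under pics/ and viewed, at most 10 in all, crops included, and the job is handed in when it is done.

Besides the shell and the picture viewer there is one more tool, called by a JSON object that holds its "method" and its "body", one argument or row to a line. step_arm: Moves the arm, as the interface text tells. Its arguments: {"type":"object","properties":{"motion":{"type":"array"},"hand":{"type":"number"},"squeeze":{"type":"number"}},"required":["motion"]}

```bash
mkdir -p pics; ls; python3 - <<'E'
from cell import robot
import cv2,numpy as np,pickle
d={}
for n in("side","top"):
    c=robot.read_camera(n); d[n]=c
    cv2.imwrite(f"pics/{n}0.png",c["pixels"][:,:,::-1]); print(n,c["xyz"],np.round(c["rotation"],3).tolist(),c["intrinsics"],[k for k in c])
pickle.dump(d,open("c0.pkl","wb"))
print(robot.observe())
E
```

```text
pics
side [ 0.42236957 -0.8609037   0.45234802] [1.174, -0.022, -0.153] [[453.32369466   0.         283.73645234]
 [  0.         453.32369466 207.31768139]
 [  0.           0.           1.        ]] ['pixels', 'intrinsics', 'xyz', 'rotation']
top [ 0.30447881 -0.11256281  1.22794577] [0.206, -0.0, -1.451] [[491.23738068   0.         273.39471432]
 [  0.         491.23738068 216.34856226]
 [  0.           0.           1.        ]] ['pixels', 'intrinsics', 'xyz', 'rotation']
{'time': 0.1, 'qpos': array([-1.47695107e+00,  3.42639294e-01,  1.52490242e+00,  1.62172650e-05,
        1.27541731e+00, -1.46004062e-01]), 'qvel': array([ 3.25508428e-04, -2.85772126e-04, -2.42304729e-03, -7.77356881e-05,
       -1.33641108e-03, -9.70478967e-04]), 'joint_efforts': array([ 2.56680767e-03, -4.32004738e+01, -2.44695085e+01,  7.21257878e-02,
        5.25618391e-02, -4.94623760e-05]), 'tool_pos': array([ 0.12470932, -0.50962686,  0.24312825]), 'tool_rot': array([-3.14024308e+00, -2.14130339e-04,  2.39844445e-01]), 'contact_force': array([0.05280522, 0.00148313, 0.22585805]), 'torque': array([-0.02092509, -0.02161648,  0.03678993]), 'grip_force': 0.0, 'opening': 0.09179293936971833}
```

View pics/top0.png

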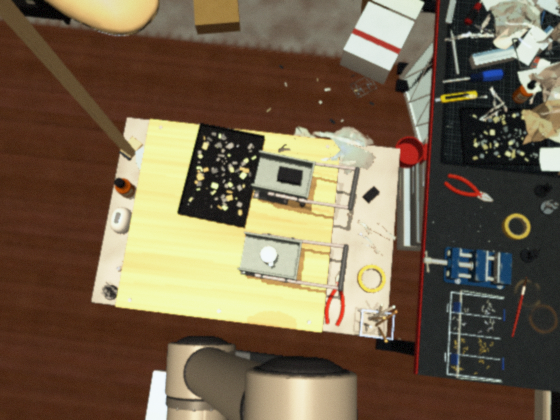

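View pics/side0.png

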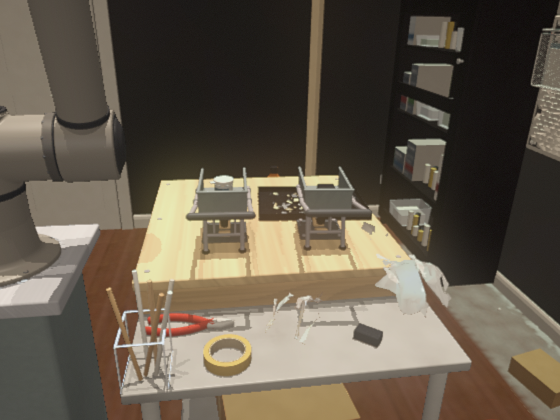

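The top view shows two barrows. One has a black block at (289,176), a handle at about (353,188) and the tray at its front (220,175). The other has a pot at (269,256) and its handle at about (345,268). There are two black blocks: one in the hopper at (289,176), which is larger, and one loose on the table at (371,194), which is smaller. The one in the hopper fits, so the upper barrow is the target. I'll confirm with a crop.

```bash
cat > h.py <<'E'
import numpy as np,cv2
from scipy.spatial.transform import Rotation as R
def ray(c,u,v):
    K=c["intrinsics"]; d=np.array([(u-K[0,2])/K[0,0],-(v-K[1,2])/K[1,1],-1])
    return R.from_euler("xyz",c["rotation"]).as_matrix()@d
def onz(c,u,v,z):
    d=ray(c,u,v); o=np.array(c["xyz"]); return o+d*(z-o[2])/d[2]
def proj(c,p):
    q=R.from_euler("xyz",c["rotation"]).as_matrix().T@(np.array(p)-c["xyz"]); K=c["intrinsics"]
    return K[0,0]*q[0]/-q[2]+K[0,2], K[1,1]*-q[1]/-q[2]+K[1,2]
E
python3 - <<'E'
import pickle,cv2,numpy as np
from h import *
d=pickle.load(open("c0.pkl","rb"))
a=cv2.resize(d["top"]["pixels"][140:300,230:390],None,fx=3.6,fy=3.6,interpolation=2)
cv2.imwrite("pics/crop.png",a[:,:,::-1])
c=d["top"]
for p in [(357,168),(350,210),(347,245),(342,291)]: print(p,onz(c,*p,.183))
E
```

```text
(357, 168) [ 0.65283338 -0.25792448  0.183     ]
(350, 210) [ 0.55580592 -0.25090181  0.183     ]
(347, 245) [ 0.47830149 -0.25127986  0.183     ]
(342, 291) [ 0.37958132 -0.24954919  0.183     ]
```

View pics/crop.png

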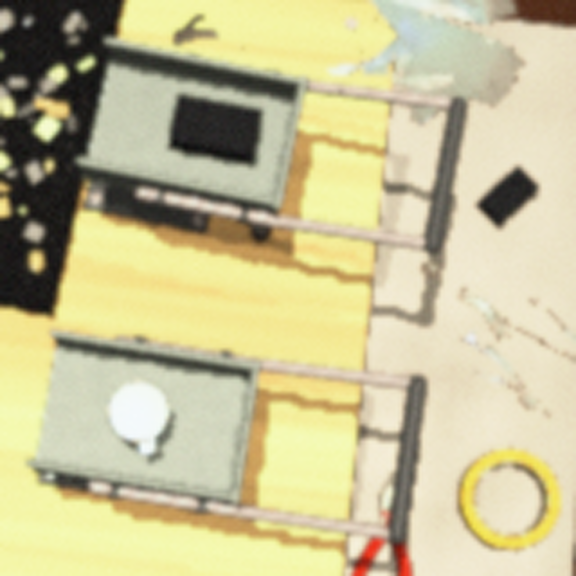

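The crop confirms it: the upper barrow holds the larger block, at crop (215,130). Its bar runs from (457,100) to (434,250), so its middle is at about (0.604, -0.255, 0.183) with forward ≈ (0.08, 0.997). I'll rise first, then travel over it.

{"method": "step_arm", "body": {
  "motion": [
    [[0,0,-0.7],0],
    [[0.6,-0.1,-1.2],0],
    [[1.4,-0.3,-1.3],0.1],
    [[2.2,-0.5,-1.3],0.2],
    [[3.0,-0.7,-1.3],0.32],
    [[3.8,-0.9,-1.3],0.32],
    [[4.6,-1.1,-1.3],0.32],
    [[5.2,-1.3,-1.3],0.32],
    [[5.2,-1.3,-1.3],0.32]
  ],
  "hand": 0,
  "squeeze": 15
}}

```text
time: 1.23
tool_pos: [0.4109, -0.3584, 0.3211]
tool_rot: [-3.141, 0.001, -0.076]
contact_force: [-0.3, -1.0, -0.4]
opening: 0.0918
grip_force: 0.0
```

{"method": "step_arm", "body": {
  "motion": [
    [[0.7,-0.4,0],0],
    [[1.4,-0.9,0],0],
    [[2.1,-1.4,0],0],
    [[2.7,-1.8,0],0],
    [[3.07,-1.98,0],0],
    [[3.07,-1.98,0.3],0],
    [[3.07,-1.98,0.5],0],
    [[3.07,-1.98,0.5],0]
  ]
}}

```text
time: 2.22
tool_pos: [0.6014, -0.2571, 0.2905]
tool_rot: [-3.141, 0.003, -0.081]
contact_force: [0.3, 0.2, 0.3]
opening: 0.0918
grip_force: 0.0
```

```bash
python3 - <<'E'
from cell import robot
import cv2,pickle,numpy as np
from h import *
d={n:robot.read_camera(n) for n in("side","top")}
pickle.dump(d,open("c1.pkl","wb"))
t,s=d["top"]["pixels"],d["side"]["pixels"]
u=lambda a,x,y,w:cv2.resize(a[y:y+w,x:x+w],(400,400),interpolation=2)
cv2.imwrite("pics/v1.png",np.hstack([u(t,270,100,160),u(s,240,110,160)])[:,:,::-1])
o=robot.observe();print(o["tool_pos"],o["tool_rot"])
h=np.array([.604,-.255,.183]);b=np.array([.997,-.08,0])
for k in(-.045,0,.045): print(proj(d["side"],h+k*b),proj(d["top"],h+k*b))
E
```

```text
[ 0.60201597 -0.25716757  0.29226388] [ 3.14121304e+00 -4.20729844e-04 -8.11887484e-02]
(np.float64(308.14182518392414), np.float64(213.0608628074279)) (np.float64(350.3619711997738), np.float64(208.54730405993624))
(np.float64(337.8254654511455), np.float64(212.79975055758405)) (np.float64(353.78512749400664), np.float64(188.98023277532963))
(np.float64(367.21558825505275), np.float64(212.54122023517652)) (np.float64(357.1514396124479), np.float64(169.7380879457909))
```

View pics/v1.png

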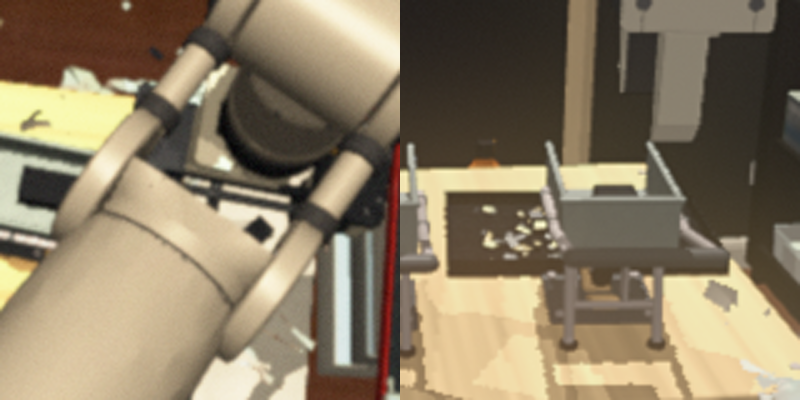

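The side crop shows the bar from (303,212) to (371,215), which agrees with the estimate to about 1 px. The jaws are above it, so I'll go down and close.

{"method": "step_arm", "body": {
  "motion": [
    [[0.03,-0.03,0.5],0],
    [[0.03,-0.03,1.0],0],
    [[0.03,-0.03,1.4],0],
    [[0.03,-0.03,1.7],0],
    [[0.03,-0.03,1.85],0],
    [[0.03,-0.03,1.85],0]
  ]
}}

```text
time: 3.08
tool_pos: [0.6043, -0.255, 0.181]
tool_rot: [3.141, -0.0, -0.08]
contact_force: [0.3, 0.4, -0.3]
opening: 0.092
grip_force: 0.0
```

{"method": "step_arm", "body": {
  "motion": [
    [[0,0,0],0],
    [[0,0,0],0],
    [[0,0,0],0],
    [[0,0,0],0],
    [[0,0,0],0],
    [[0,0,0],0],
    [[0,0,0],0],
    [[0,0,0],0]
  ],
  "hand": 255,
  "squeeze": 15
}}

```text
time: 4.08
tool_pos: [0.6043, -0.2548, 0.1807]
tool_rot: [3.142, 0.0, -0.08]
contact_force: [0.0, 0.4, -0.1]
opening: 0.0165
grip_force: 0.0
```

{"method": "step_arm", "body": {
  "motion": [
    [[0,0,0],0],
    [[0,0,0],0],
    [[0,0,0],0]
  ]
}}

```text
time: 4.45
tool_pos: [0.6044, -0.2533, 0.1806]
tool_rot: [-3.139, 0.0, -0.08]
contact_force: [0.6, 5.1, 1.4]
opening: 0.0117
grip_force: 15.0
```

```bash
python3 - <<'E'
import numpy as np
# arc offsets in tool units: y = -(forward), z = -(up)
for t in np.arange(0,1.2,.05):
    a=np.arctan2(70,-180)-t; r=193.1
    print(round(t,2), round(-(r*np.cos(a)+180)/60,2), round(-(r*np.sin(a)-70)/60,2))
E
```

```text
0.0 -0.0 0.0
0.05 -0.06 -0.15
0.1 -0.13 -0.29
0.15 -0.21 -0.43
0.2 -0.29 -0.57
0.25 -0.38 -0.71
0.3 -0.48 -0.83
0.35 -0.58 -0.96
0.4 -0.69 -1.08
0.45 -0.81 -1.19
0.5 -0.93 -1.3
0.55 -1.05 -1.4
0.6 -1.18 -1.49
0.65 -1.32 -1.58
0.7 -1.46 -1.66
0.75 -1.6 -1.73
0.8 -1.75 -1.8
0.85 -1.9 -1.86
0.9 -2.05 -1.91
0.95 -2.2 -1.95
1.0 -2.36 -1.99
1.05 -2.52 -2.02
1.1 -2.68 -2.04
1.15 -2.84 -2.05
```

Bar held (opening 11.7 mm, 15 N). Lifting along the arc.

{"method": "step_arm", "body": {
  "motion": [
    [[0,-0.03,-0.07],0],
    [[0,-0.08,-0.15],0],
    [[0,-0.15,-0.29],0],
    [[0,-0.23,-0.43],0],
    [[0,-0.31,-0.57],0],
    [[0,-0.4,-0.71],0],
    [[0,-0.5,-0.83],0],
    [[0,-0.6,-0.96],0],
    [[0,-0.71,-1.08],0]
  ]
}}

```text
time: 5.58
tool_pos: [0.6081, -0.2126, 0.2465]
tool_rot: [3.14, -0.002, -0.081]
contact_force: [4.3, -2.3, -0.4]
opening: 0.011
grip_force: 15.0
```

{"method": "step_arm", "body": {
  "motion": [
    [[0.02,-0.12,-0.11],0],
    [[0.02,-0.24,-0.22],0],
    [[0.03,-0.36,-0.32],0],
    [[0.03,-0.49,-0.41],0],
    [[0.03,-0.63,-0.5],0],
    [[0.03,-0.77,-0.58],0],
    [[0.03,-0.91,-0.65],0],
    [[0.03,-1.06,-0.72],0]
  ]
}}

```text
time: 6.58
tool_pos: [0.6143, -0.1491, 0.2901]
tool_rot: [3.14, -0.001, -0.081]
contact_force: [-0.5, -2.9, 3.8]
opening: 0.0112
grip_force: 15.0
```

{"method": "step_arm", "body": {
  "motion": [
    [[0,-0.15,-0.06],0],
    [[0,-0.3,-0.11],0],
    [[0,-0.45,-0.15],0],
    [[0,-0.61,-0.19],0],
    [[0,-0.77,-0.22],0],
    [[0,-0.93,-0.24],0],
    [[0,-1.03,-0.25],0],
    [[0,-1.03,-0.25],0],
    [[0,-1.03,-0.25],0],
    [[0,-1.03,-0.25],0]
  ]
}}

```text
time: 7.82
tool_pos: [0.6198, -0.0878, 0.3033]
tool_rot: [-3.141, -0.0, -0.081]
contact_force: [5.1, -1.2, -0.6]
opening: 0.0113
grip_force: 15.0
```

```bash
python3 - <<'E'
from cell import robot
import cv2,numpy as np
t,s=robot.read_camera("top")["pixels"],robot.read_camera("side")["pixels"]
u=lambda a,x,y,w:cv2.resize(a[y:y+w,x:x+w],(400,400),interpolation=2)
cv2.imwrite("pics/v2.png",np.hstack([u(t,150,90,200),u(s,220,90,160)])[:,:,::-1])
E
```

```text
(no output)
```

View pics/v2.png

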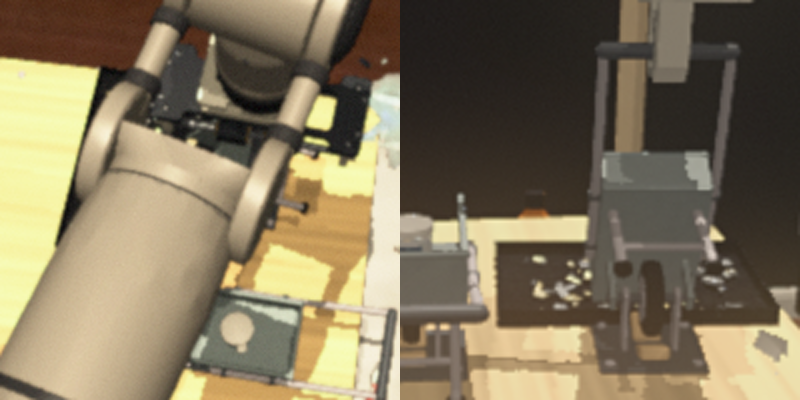

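The barrow is at about 1.13 rad, and the block can't be seen from here because the arm and hopper hide it. I'll lower along the same arc and check once the view is clear.

{"method": "step_arm", "body": {
  "motion": [
    [[0,0.05,0.0],0],
    [[0,0.1,0.01],0],
    [[0,0.26,0.03],0],
    [[0,0.42,0.06],0],
    [[0,0.58,0.1],0],
    [[0,0.73,0.14],0],
    [[0,0.88,0.19],0],
    [[0,1.03,0.25],0],
    [[0,1.18,0.32],0],
    [[0,1.32,0.39],0]
  ]
}}

```text
time: 9.18
tool_pos: [0.6124, -0.167, 0.2797]
tool_rot: [-3.141, 0.002, -0.08]
contact_force: [-5.7, 1.2, -0.1]
opening: 0.0113
grip_force: 15.0
```

{"method": "step_arm", "body": {
  "motion": [
    [[0,0.14,0.08],0],
    [[-0.01,0.28,0.17],0],
    [[-0.01,0.41,0.26],0],
    [[-0.02,0.53,0.36],0],
    [[-0.02,0.65,0.47],0],
    [[-0.03,0.77,0.58],0],
    [[-0.03,0.88,0.7],0],
    [[-0.03,0.98,0.82],0]
  ]
}}

```text
time: 10.18
tool_pos: [0.6071, -0.2255, 0.2308]
tool_rot: [3.141, -0.001, -0.08]
contact_force: [-0.1, -1.2, 0.3]
opening: 0.0113
grip_force: 15.0
```

```bash
python3 - <<'E'
from cell import robot
import cv2,numpy as np
t,s=robot.read_camera("top")["pixels"],robot.read_camera("side")["pixels"]
u=lambda a,x,y,w:cv2.resize(a[y:y+w,x:x+w],(400,400),interpolation=2)
cv2.imwrite("pics/v3.png",np.hstack([u(t,150,90,200),u(s,220,90,160)])[:,:,::-1])
E
```

```text
(no output)
```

View pics/v3.png

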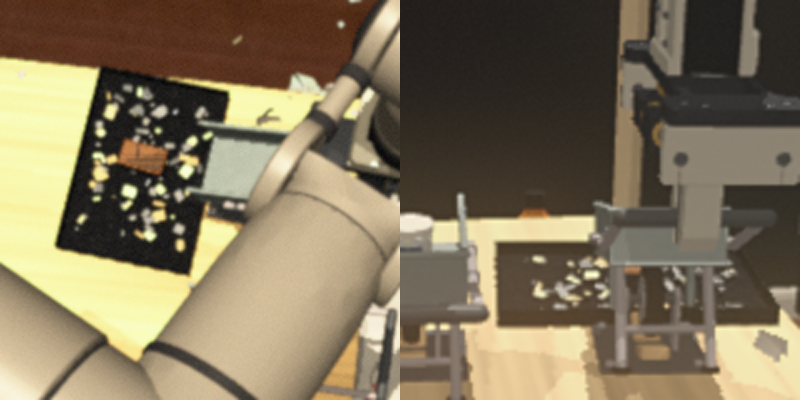

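The block now lies in the tray, turned over with its brown underside up, at top pixel about (221,167). The hopper is empty. I'll finish lowering gently.

{"method": "step_arm", "body": {
  "motion": [
    [[0,0.1,0.13],0],
    [[0,0.19,0.27],0],
    [[0,0.27,0.41],0],
    [[0,0.35,0.55],0],
    [[0,0.39,0.63],0],
    [[0,0.43,0.72],0],
    [[0,0.45,0.77],0],
    [[0,0.46,0.81],0],
    [[0,0.47,0.84],0],
    [[0,0.47,0.84],0]
  ]
}}

```text
time: 11.52
tool_pos: [0.6044, -0.2532, 0.181]
tool_rot: [3.141, -0.0, -0.08]
contact_force: [1.0, -2.0, 1.1]
opening: 0.0111
grip_force: 15.0
```

{"method": "step_arm", "body": {
  "motion": [
    [[0,0,0.02],0],
    [[0,0,0.03],0],
    [[0,0,0.03],0]
  ]
}}

```text
time: 11.9
tool_pos: [0.6044, -0.2532, 0.1808]
tool_rot: [3.14, -0.001, -0.08]
contact_force: [-3.8, -0.8, 8.7]
opening: 0.0114
grip_force: 15.0
```

The legs are down: 8.7 N of upward reaction. I'll open partway with low force and then rise.

{"method": "step_arm", "body": {
  "motion": [
    [[0,0,0],0],
    [[0,0,0],0],
    [[0,0,0],0],
    [[0,0,0],0],
    [[0,0,0],0],
    [[0,0,0],0],
    [[0,0,0],0],
    [[0,0,0],0]
  ],
  "hand": 60
}}

```text
time: 12.9
tool_pos: [0.6045, -0.253, 0.1789]
tool_rot: [3.141, -0.0, -0.08]
contact_force: [-0.1, -0.6, 0.0]
opening: 0.0701
grip_force: 0.0
```

{"method": "step_arm", "body": {
  "motion": [
    [[0,0.03,-0.2],0],
    [[0,0.03,-0.5],0],
    [[0,0.03,-0.9],0],
    [[0,0.03,-1.4],0],
    [[0,0.03,-2.0],0],
    [[0,0.6,-2.4],0],
    [[0,1.2,-2.4],0],
    [[0,1.8,-2.4],0],
    [[0,2.4,-2.4],0],
    [[0,2.4,-2.4],0]
  ]
}}

```text
time: 14.15
tool_pos: [0.5919, -0.3993, 0.3227]
tool_rot: [3.141, 0.0, -0.084]
contact_force: [0.7, 0.1, -0.1]
opening: 0.0702
grip_force: 0.0
```

```bash
python3 - <<'E'
from cell import robot
import cv2,numpy as np
t,s=robot.read_camera("top")["pixels"],robot.read_camera("side")["pixels"]
u=lambda a,x,y,w:cv2.resize(a[y:y+w,x:x+w],(400,400),interpolation=2)
cv2.imwrite("pics/v4.png",np.hstack([u(t,170,100,200),u(s,180,110,200)])[:,:,::-1])
E
```

```text
(no output)
```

View pics/v4.png

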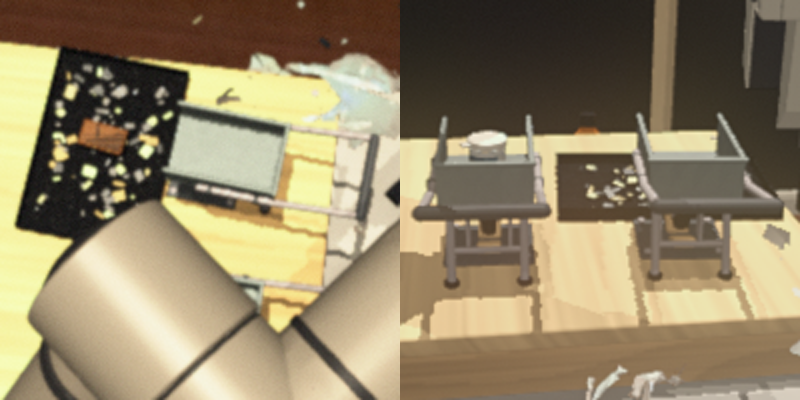

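The block is in the tray at crop (104,137), both barrows stand on their legs, and the gripper is clear.

```bash
python3 -c "
from cell import robot
print(robot.hand_in())"
```

```text
the job is handed in; nothing more can be done
None
```

The job is handed in at about 14 s: the sanding block was tipped into the offcuts tray, its barrow was lowered onto its legs and released, and the other barrow was left standing.

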